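Make up a coffee tray and a soup tray

ROBOT

A 7-joint arm with a two-finger parallel gripper is mounted at the origin on a cart in front of the work surface, level with it; the furniture and walls round the work are solid. World frame = base frame: x ahead of the robot, y to its left, z up, the work surface at z = 0. Lengths are in mm, angles in degrees, forces in N, time in s.
With the tool pointing down it reaches from about 425 to 925 mm from the base axis. Payload 6.8 kg.
Tool frame: the origin (TCP) lies at the very end of the fingers, on their centre line; the grasp point (between the pads) lies 19 mm behind it; z points along the fingers, y is the line along which they close (so a half turn about z gives the same grasp; the last joint's range is limited). The gripper opens to 88 mm and grips with 3 to 60 N. Pads are 20 mm wide; open, the fingers measure 115 mm over their backs; the gripper's body (75 mm by 178 mm) begins 61 mm behind the grasp point.
Start: joints at [68.004, 27.33, 1.283, 89.118, -0.659, 63.558, -4.761], TCP at [183.823, -649.505, 222.664] pointing down, gripper open.
Joint ranges: [-169.35, 169.35], [-19.33, 120.38], [-80.79, 83.38], [13.8, 139.57], [-78.32, 258.32], [9.67, 109.79], [-169.56, 169.56]. Speed limits (degrees/s): [136.94, 136.94, 180, 180, 180, 180, 180].

INTERFACE

Orientations are given as a 3x3 rotation matrix whose columns are the frame's x, y, z axes.
In Python, from station import * gives the robot as it stands. The module is installed in compiled form; this text tells all that it offers.
- The arm moves only by the tool step_arm, never from a script. Its arguments are lists of equal length, an entry for each row: "dp": the shift along the tool's x, y, z normalised to -1 to 1, where 1 is 0.15 m, a list of three; "rot": the turn, a rotation vector about the tool's x, y, z normalised to -1 to 1, where 1 is 30 degrees, a list of three; "hand": the closure, from 0 (fully open) to 1 (shut). In form: {"dp": [[dx, dy, dz], ...], "rot": [[wx, wy, wz], ...], "hand": [hand, ...]}. A call has 1 to 12 rows; each row shifts and turns the commanded pose from where the row before left it, along the tool's axes as they then stand; what a row does not reach is not made up. A row lasts 1/12 s, in which the tool goes at most 41.7 mm and 7.16 degrees, less where a joint would pass 70% of its speed; a pose out of reach is approached as far as the arm can. A call with a number of a shift or a turn outside -1 to 1 is refused whole. A call with a gripper value outside its range is refused whole. The fingers move at their own pace and stop on an object; the grip force is fixed at half the most. Time passes only in rows, so rows that do not move let the fingers close. It gives the time, the measured TCP pose, the force, the opening and the grip force at its end, in the units of the state.
- get_obs(): the state, without advancing time (a new reading comes with each control period).
- capture(name): name is "scene" or "side" or "wrist"; returns the picture (420x560x3 uint8, red, green, blue); there is no depth.
- calibration(name): a dict with "fx", "fy", "cx", "cy" (pixels), "xyz" and "rotation" of the camera in the world. Camera axes: x right, y up, looking along -z (the intrinsics and any distortion apply to the point x, -y, -z); pixel columns grow to the right and rows downward; lengths in mm; the calibration is good to about 2 mm. The wrist camera is an equidistant fisheye: a pixel r from the principal point sees the ray r / f radians off the axis. A picture is of the moment at which its call begins: read the wrist's pose just before it. calibration takes no time and is no camera call; for the wrist camera it gives the pose at the moment of the call.
- close_job(): hands the job in; it is judged then, once.
The state is a dict: "t": time; "joint_pos": joint angles; "qvel": joint speeds; "joint_efforts": joint torques, N m; "ee_pos": TCP position; "ee_rot": TCP orientation; "ft_force": force on the tool from outside, world axes, zero at the start; "ft_torque": the same for the moment, N m; "grip_width": opening from 0.0 (shut) to 1.0 (fully open); "grasp_force": force on a finger pad.
Only numpy, scipy, OpenCV 4.12 (cv2) and the standard library are available. Lean on these libraries where they do the work, as an engineer would, in place of code of your own. Each camera call takes 0.05 s, during which the arm holds its last target. There are 200 camera calls.

TASK

Make up two trays from the things along the front of the worktop. On the blue tray, stand the white beaker in the middle of the big cork pad with the copper filter cone seated upright and fully home in its mouth, and the gold-lidded coffee jar in the middle of the small black pad; on the yellow tray, stand the tin in the middle of the big cork pad and the salt shaker in the middle of the small black pad. Leave everything upright and let go of it, and do not disturb the spice bottle between the trays or the mug.

Things in the scene. Friction and masses are not known exactly. Their poses are not given: they have to be found in the camera images.
- tray_blue: Blue plastic tray, fixed to the worktop, 112 (its x) x 216 (its y) mm; floor top 8 mm above the worktop, low rim 6 mm wide and 14 mm high. It bears a big cork pad, 84 mm across, centred at its (x 0, y +52 mm), and a small black pad, 62 mm across, at (0, -52 mm); both flush with the floor. Origin: centre of its underside; z up, yaw within 0.2 rad of the world's.
- tray_yellow: Yellow plastic tray, fixed to the worktop, same size and heights as the blue one but with the pads the other way round: big cork pad, 84 mm across, centred at its (x 0, y -52 mm), small black pad, 62 mm across, at (0, +52 mm). Origin: centre of its underside; z up, yaw within 0.2 rad of the world's. Either tray may be the left one.
- beaker: White ceramic beaker, round, open at the top, tapering outward: 80 mm high, outside 50 mm across at the foot, 64 mm at the rim, wall 4 mm (mouth 56 mm across inside), floor 6 mm thick; 0.25 kg. Loose. Origin at the centre of its underside, z up.
- cone: Copper-coloured hollow filter cone, 84 mm high, 0.12 kg, loose: taper 34 mm across at the foot to 52 at height 45 mm, shoulder 45 to 48 mm, straight collar 62 mm across from 48 to 84 mm (grip here). Stands on its foot; foot down in the beaker it rests by its shoulder on the rim, origin about 34 mm above the beaker's, collar 2 mm clear of the rim. Origin at the centre of its underside, z up.
- coffee: Coffee jar: round clear glass with brown band and a gold-coloured screw lid, 122 mm high; glass 56 mm across up to 92 mm, lid 54 mm across above (lid fixed); 0.25 kg. Loose. Origin at the centre of its underside, z up.
- tin: Tin can, unopened, with a white and red paper label, 57 mm across, 72 mm high, 0.18 kg. Loose. (A wider blue and gold tin at the back is not it.) Origin at the centre of its underside, z up.
- salt: Salt shaker: round clear glass with grey perforated cap, 44 mm across, 90 mm high, slightly narrower (34 mm) at the cap above 70 mm; 0.1 kg. Loose. Origin at the centre of its underside, z up.
- spice: Spice bottle, glass with a black cap, 52 mm across, 100 mm high, stands between the trays; not to be disturbed. Origin at the centre of its underside, z up.
- mug: Spotted mug, about 92 mm across and 93 mm high with handle, behind the trays; not to be disturbed. Origin at the centre of the underside of its 92 x 127 mm extent, z up.
There are look-alikes about, which are no part of the job. Leave any purple look-alike of the salt alone.

How it is judged (in metres and radians):
At the end, for the whole second after the job is handed in: Beaker and jar on the blue tray, tin and salt on the yellow, each within 12 mm of its pad's centre along each tray axis (beaker, tin: cork; jar, salt: black); cone origin 28 to 37 mm above the beaker's, within 4 mm of its axis; all upright within 0.15 rad, at rest, released (x of beaker in the frame of tray_blue between -0.012 and 0.012 m and y of beaker in the frame of tray_blue between 0.04 and 0.064 m and z of beaker in the frame of tray_blue between 0.004 and 0.012 m and x of coffee in the frame of tray_blue between -0.012 and 0.012 m and y of coffee in the frame of tray_blue between -0.064 and -0.04 m and z of coffee in the frame of tray_blue between 0.004 and 0.012 m and x of tin in the frame of tray_yellow between -0.012 and 0.012 m and y of tin in the frame of tray_yellow between -0.064 and -0.04 m and z of tin in the frame of tray_yellow between 0.004 and 0.012 m and x of salt in the frame of tray_yellow between -0.012 and 0.012 m and y of salt in the frame of tray_yellow between 0.04 and 0.064 m and z of salt in the frame of tray_yellow between 0.004 and 0.012 m and horizontal distance between cone and beaker below 0.004 m and z of cone in the frame of beaker between 0.028 and 0.037 m and angle between each of beaker, cone, coffee, tin, salt's own z axis and vertical below 0.15 rad and linear speed of each of beaker, cone, coffee, tin, salt below 0.02 m/s); the robot touches nothing.
It fails at once if the spice bottle is moved more than 25 mm or tipped (distance of spice from where it was at the start of the episode above 0.025 m or angle between spice's own z axis and vertical above 0.25 rad).
It fails at once if the mug is moved more than 25 mm or tipped (distance of mug from where it was at the start of the episode above 0.025 m or angle between mug's own z axis and vertical above 0.25 rad).
It also fails if it takes over 128 s, if anything falls off the work surface, if the arm or the gripper's body presses on something with over 40 N, if the wrist force passes 120 N, or if a joint passes its speed limit or range.

## Working session

There is one attempt and no reset: what is moved stays moved. The work goes in short steps, Python scripts to look and compute and a tool call to move; the robot and the scene stay as the last step left them, time stands still between calls to the robot, and variables do not carry over. Pictures are saved under pics/ and viewed, at most 14 in all, crops included, and the job is handed in when it is done.

Besides the shell and the picture viewer there is one more tool, called after "Call:" by a JSON object that holds its "fn" and its "kwargs", one argument or row to a line. step_arm: Moves the arm, as the interface text tells. Scaled input: -1 to 1 covers 0.15 m each way for a shift and 30 degrees each way for a turn. Its arguments: {"type":"object","properties":{"dp":{"type":"array"},"rot":{"type":"array"},"hand":{"type":"array"}},"required":["dp","rot","hand"]}

```bash
mkdir -p pics; python3 - <<'E'
from station import *
import cv2
o=get_obs();print({k:o[k] for k in('t','ee_pos','ee_rot','grip_width','ft_force')})
for n in('scene','side'):
    print(n,calibration(n)); cv2.imwrite(f'pics/{n}0.png',capture(n)[:,:,::-1])
E
```

```text
{'t': 0.0, 'ee_pos': array([ 183.63537579, -648.93749621,  221.70705362]), 'ee_rot': array([[ 9.62200339e-01,  2.72341910e-01, -6.25656153e-04],
       [ 2.72342589e-01, -9.62198903e-01,  1.66899525e-03],
       [-1.47468308e-04, -1.77630061e-03, -9.99998412e-01]]), 'grip_width': 1.000669672161065, 'ft_force': array([-0.12027055,  0.12413615, -0.05299929])}
scene {'fx': 379.6203963796349, 'fy': 379.6203963796349, 'cx': 275.1075717385373, 'cy': 214.29780443588783, 'xyz': array([106.47373989, 311.20070185, 630.14366436]), 'rotation': array([[-0.53808356,  0.58295386, -0.60879462],
       [-0.84281822, -0.36258845,  0.39772738],
       [ 0.01111481,  0.72711376,  0.68642701]])}
side {'fx': 471.81761978234533, 'fy': 471.81761978234533, 'cx': 291.9422389165984, 'cy': 204.04290027615428, 'xyz': array([194.01965375, 606.84442589, 629.96314052]), 'rotation': array([[-0.85956225,  0.30006233, -0.41366091],
       [-0.51060466, -0.53734879,  0.67122214],
       [-0.02087171,  0.7881744 ,  0.61509795]])}
```

View pics/scene0.png

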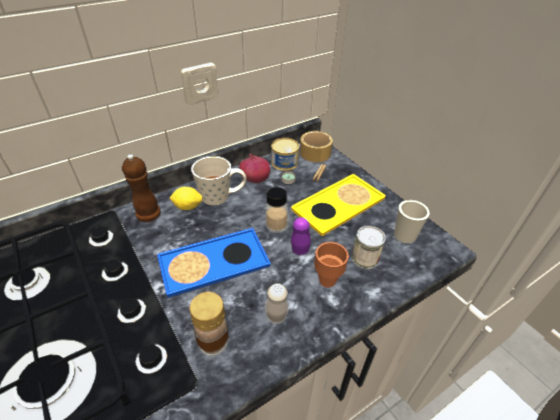

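View pics/side0.png

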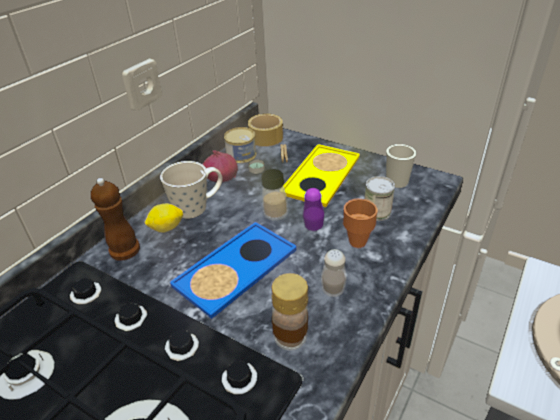

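```bash
cat > h.py <<'E'
from station import *
import numpy as np, cv2
def ray(c,u,v):
    d=np.array([(u-c['cx'])/c['fx'],-(v-c['cy'])/c['fy'],-1.])
    return np.array(c['xyz']),c['rotation']@d
def onz(c,u,v,z):
    p,d=ray(c,u,v); return p+d*(z-p[2])/d[2]
def proj(c,P):
    q=c['rotation'].T@(np.array(P)-c['xyz']); return c['cx']-c['fx']*q[0]/q[2], c['cy']+c['fy']*q[1]/q[2]
def tri(r):
    A=np.zeros((3,3));b=np.zeros(3)
    for p,d in r:
        d=d/np.linalg.norm(d);M=np.eye(3)-np.outer(d,d);A+=M;b+=M@p
    return np.linalg.solve(A,b)
E
python3 - <<'E'
from h import *
for n in('scene','side'):
    im=cv2.imread(f'pics/{n}0.png');c=calibration(n);hsv=cv2.cvtColor(im,cv2.COLOR_BGR2HSV)
    for nm,lo,hi in(('blue',(102,180,90),(118,255,255)),('yellow',(24,180,120),(33,255,255))):
        m=cv2.inRange(hsv,lo,hi)
        k,l,s,ce=cv2.connectedComponentsWithStats(m);i=1+s[1:,4].argmax();m=(l==i).astype(np.uint8)
        cs,hh=cv2.findContours(m,cv2.RETR_CCOMP,cv2.CHAIN_APPROX_NONE)
        out=[]
        for q,h in zip(cs,hh[0]):
            if h[3]>=0 and cv2.contourArea(q)>100:
                w=np.array([onz(c,*p[0],8.)[:2] for p in q],np.float32)
                e=cv2.fitEllipse(w); hm=cv2.drawContours(np.zeros_like(m),[q],-1,1,-1)
                out.append((np.round(e[0],1),np.round(e[1],1),np.round(cv2.mean(im,hm)[:3])))
        print(n,nm,s[i],out)
s=cv2.imread('pics/scene0.png')[190:360,180:440];cv2.imwrite('pics/sc.png',cv2.resize(s,None,fx=3,fy=3,interpolation=cv2.INTER_CUBIC))
s=cv2.imread('pics/side0.png')[140:350,255:425];cv2.imwrite('pics/si.png',cv2.resize(s,None,fx=2.8,fy=2.8,interpolation=cv2.INTER_CUBIC))
E
```

```text
scene blue [ 158  229  112   68 2640] [(array([620.7, 187.7]), array([91.2, 94.2]), array([166., 195., 210.])), (array([600.8,  85.7]), array([62.6, 64. ]), array([82., 62., 48.]))]
scene yellow [ 292  174   93   60 1789] [(array([ 608.4, -155.2]), array([62. , 63.3]), array([51., 91., 87.])), (array([ 617.9, -259.4]), array([89.3, 93.1]), array([125., 221., 246.]))]
side blue [ 171  223  125   95 3325] [(array([620.7, 186.3]), array([89.2, 91.5]), array([147., 174., 190.])), (array([601.2,  83.8]), array([62.8, 63.6]), array([90., 67., 51.]))]
side yellow [ 283  144   76   63 1745] [(array([ 619. , -260.8]), array([86.3, 87. ]), array([111., 191., 215.]))]
```

View pics/sc.png

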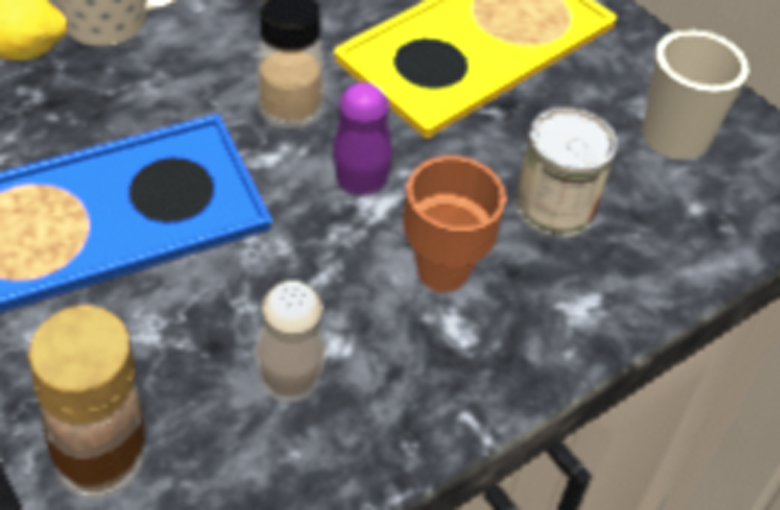

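View pics/si.png

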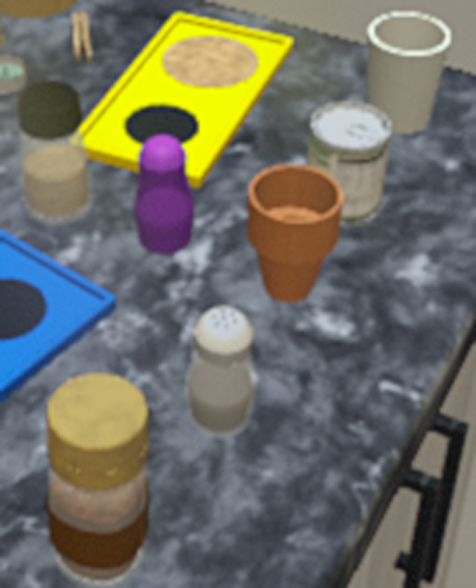

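```bash
python3 - <<'E'
from h import *
S,D=calibration('scene'),calibration('side')
for n,a,b,z in(('coffee',(207,305.3),(290,287.1),122),('salt',(276.7,314.3),(333.6,287.5),0),('tin',(370.7,237),(380,186.8),72),('cone',(331.7,254.7),(360.7,210.4),84),('beaker',(413.8,210.3),(401.1,152.1),80)):
    p,q=onz(S,*a,z)[:2],onz(D,*b,z)[:2]; t=tri([ray(S,*a),ray(D,*b)])
    m=(p+q)/2; print(n,p.round(1),q.round(1),'tri',t.round(1),'reach',np.hypot(*m).round())
print('spice',onz(S,276.5,224,0),onz(D,274,212,0))
print('purple',onz(S,301,248,0),onz(D,314,224,0))
E
```

```text
coffee [439.6 217.2] [439.6 219.7] tri [441.7 216.6 118.2] reach 491.0
salt [431.6  91.7] [431.1  89.4] tri [429.3  93.4   4.7] reach 441.0
tin [ 443.  -140.4] [ 443.8 -136.4] tri [ 447.1 -146.    64.9] reach 465.0
cone [440.8 -36.2] [440.9 -34.3] tri [442.5 -38.   81. ] reach 442.0
beaker [ 447.6 -267.3] [ 449.7 -268.4] tri [ 449.4 -269.5   78.6] reach 523.0
spice [635.56882673 -38.79164432   0.        ] [636.97141853 -38.32183724   0.        ]
purple [543.53029978 -44.1145645    0.        ] [543.99836724 -45.38340719   0.        ]
```

```bash
python3 - <<'E'
from h import *
S,D=calibration('scene'),calibration('side')
for p in((475,255),(420,200),(375,165),(240,410)): print(p,onz(S,*p,0).round())
for p in((462,178),(400,165),(300,135),(360,380),(480,280)): print('side',p,onz(D,*p,0).round())
im=capture('wrist');cv2.imwrite('pics/w0.png',im[:,:,::-1]);print(calibration('wrist'))
E
```

```text
(475, 255) [ 325. -356.    0.]
(420, 200) [ 516. -394.    0.]
(375, 165) [ 687. -402.    0.]
(240, 410) [319. 232.   0.]
side (462, 178) [ 325. -356.    0.]
side (400, 165) [ 468. -339.    0.]
side (300, 135) [ 752. -349.    0.]
side (360, 380) [317. 231.   0.]
side (480, 280) [213. -55.   0.]
{'fx': 325.19226210127806, 'fy': 325.19226210127806, 'cx': 277.0486343750199, 'cy': 209.9904787002441, 'xyz': array([ 264.70187109, -626.10568022,  385.56535358]), 'rotation': array([[ 2.74069869e-01,  9.15737591e-01,  2.93786269e-01],
       [-9.61709753e-01,  2.61044968e-01,  8.34857786e-02],
       [-2.40361599e-04, -3.05418057e-01,  9.52218333e-01]])}
```

View pics/w0.png

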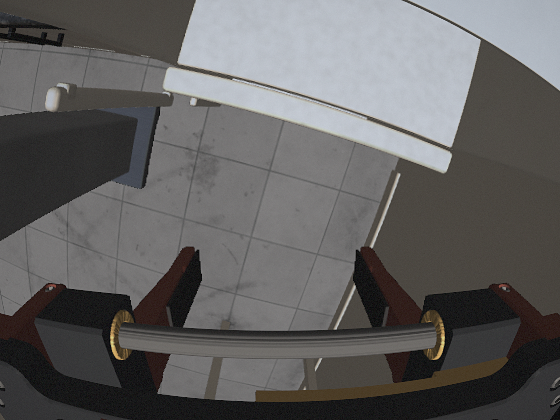

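```bash
cat >> h.py <<'E'
def wray(c,u,v):
    x,y=u-c['cx'],v-c['cy'];r=np.hypot(x,y)+1e-9;t=r/c['fx']
    return np.array(c['xyz']),c['rotation']@np.array([x/r*np.sin(t),-y/r*np.sin(t),-np.cos(t)])
def wz(c,u,v,z):
    p,d=wray(c,u,v);return p+d*(z-p[2])/d[2]
def wproj(c,P):
    q=c['rotation'].T@(np.array(P)-c['xyz']);t=np.arctan2(np.hypot(q[0],q[1]),-q[2]);k=c['fx']*t/np.hypot(q[0],q[1]);return c['cx']+k*q[0],c['cy']-k*q[1]
E
python3 - <<'E'
from h import *
S,D,W=calibration('scene'),calibration('side'),calibration('wrist')
def ony(c,u,v,y):
    p,d=ray(c,u,v);return (p+d*(y-p[1])/d[1]).round()
print('panel edge',ony(D,475,230,-390),ony(S,490,310,-390),ony(D,528,50,-390),ony(S,500,330,-390))
for h in(-500,-300,-150,0,150,300):
    print(h,[wz(W,u,v,h).round()[:2] for u,v in((47,97),(170,90),(183,65),(450,170),(480,40))],'scene',onz(S,487,373,h).round()[:2],'side',onz(D,528,262,h).round()[:2])
for P in((325,-356,0),(325,-400,0),(325,-400,300),(449,-268,80)): print(P,np.round(wproj(W,P)))
a=cv2.imread('pics/scene0.png')[220:420,400:560];b=cv2.imread('pics/side0.png')[150:400,400:560]
A=cv2.resize(a,(400,500));B=cv2.resize(b,(384,500),fx=1);B=cv2.resize(b,(320,500));cv2.imwrite('pics/corner.png',np.hstack([A,B]))
E
```

```text
panel edge [ 270. -390. -161.] [ 247. -390. -143.] [ 268. -390.  297.] [ 207. -390. -174.]
-500 [array([155., 107.]), array([ 245., -324.]), array([ 321., -343.]), array([  259., -1176.]), array([  686., -1150.])] scene [ 181. -512.] side [ 111. -739.]
-300 [array([179., -59.]), array([ 250., -392.]), array([ 308., -407.]), array([  260., -1052.]), array([  591., -1032.])] scene [ 168. -366.] side [ 125. -501.]
-150 [array([ 198., -183.]), array([ 253., -443.]), array([ 299., -455.]), array([ 261., -958.]), array([ 519., -943.])] scene [ 158. -257.] side [ 137. -322.]
0 [array([ 217., -307.]), array([ 256., -495.]), array([ 289., -503.]), array([ 262., -865.]), array([ 448., -854.])] scene [ 148. -148.] side [ 148. -144.]
150 [array([ 235., -431.]), array([ 260., -546.]), array([ 280., -551.]), array([ 263., -772.]), array([ 377., -766.])] scene [138. -38.] side [159.  35.]
300 [array([ 254., -555.]), array([ 263., -597.]), array([ 270., -599.]), array([ 264., -679.]), array([ 305., -677.])] scene [128.  71.] side [170. 214.]
(325, -356, 0) [91. 23.]
(325, -400, 0) [118.  26.]
(325, -400, 300) [-93. -49.]
(449, -268, 80) [ 39. -78.]
```

View pics/corner.png

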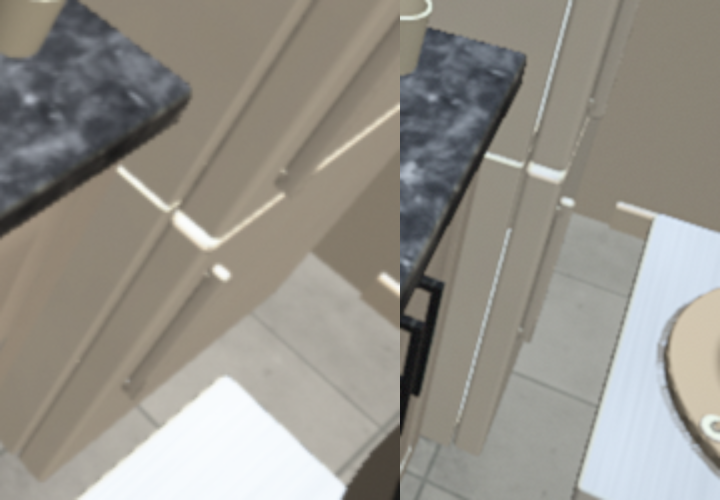

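```bash
python3 - <<'E'
from h import *
S,D,W=calibration('scene'),calibration('side'),calibration('wrist')
for n,a,b in(('body-door gap',(470,304),(465,235)),('door front corner',(484,318),(482,239)),('low handle top',(488.8,328.8),(483.5,251.5)),('up handle bottom',(513,293),(498.5,204))):
    t=tri([ray(S,*a),ray(D,*b)]);print(n,t.round(),np.hypot(*t[:2]).round(),'wrist px',np.round(wproj(W,t)))
E
```

```text
body-door gap [ 295. -419. -208.] 512.0 wrist px [174.  67.]
door front corner [ 249. -399. -189.] 470.0 wrist px [154.  88.]
low handle top [ 238. -462. -281.] 520.0 wrist px [197. 102.]
up handle bottom [ 237. -429.  -93.] 491.0 wrist px [148.  96.]
```

Call:
{"fn": "step_arm", "kwargs": {
  "dp": [
    [-0.013,-0.176,-0.031],
    [-0.013,-0.176,-0.031],
    [-0.013,-0.176,-0.031],
    [-0.013,-0.176,-0.031],
    [-0.013,-0.176,-0.031],
    [-0.013,-0.176,-0.031],
    [0,0,0],
    [0,0,0],
    [0,0,0],
    [0,0,0]
  ],
  "rot": [
    [0,0,0],
    [0,0,0],
    [0,0,0],
    [0,0,0],
    [0,0,0],
    [0,0,0],
    [0,0,0.1756],
    [0,0,0.1756],
    [0,0,0.1756],
    [0,0,0]
  ],
  "hand": [0,0,0,0,0,0,0,0,0,0]
}}

```text
t: 0.98
ee_pos: [129.3, -500.0, 250.6]
ee_rot: [[1.0, -0.003, -0.0], [-0.003, -1.0, 0.0], [-0.0, -0.0, -1.0]]
ft_force: [-0.5, -0.3, -0.9]
grip_width: 1.0
grasp_force: 0.0
```

Call:
{"fn": "step_arm", "kwargs": {
  "dp": [
    [0.056,-0.178,0],
    [0.056,-0.178,0],
    [0.056,-0.178,0],
    [0.056,-0.178,0],
    [0.056,-0.178,0],
    [0.056,-0.178,0],
    [0.16,-0.107,0],
    [0.16,-0.107,0],
    [0.16,-0.107,0],
    [0.16,-0.107,0],
    [0.16,-0.107,0]
  ],
  "rot": [
    [0,0,0],
    [0,0,0],
    [0,0,0],
    [0,0,0],
    [0,0,0],
    [0,0,0],
    [0,0,0],
    [0,0,0],
    [0,0,0],
    [0,0,0],
    [0,0,0]
  ],
  "hand": [0,0,0,0,0,0,0,0,0,0,0]
}}

```text
t: 1.9
ee_pos: [300.8, -258.8, 250.6]
ee_rot: [[1.0, 0.003, 0.0], [0.003, -1.0, -0.0], [0.0, 0.0, -1.0]]
ft_force: [0.8, -0.5, 0.0]
grip_width: 1.004
grasp_force: 0.0
```

Call:
{"fn": "step_arm", "kwargs": {
  "dp": [
    [0.176,0.02,0],
    [0.176,0.02,0],
    [0.176,0.02,0],
    [0,0,0]
  ],
  "rot": [
    [0,0,0],
    [0,0,0],
    [0,0,0],
    [0,0,0]
  ],
  "hand": [0,0,0,0]
}}

```text
t: 2.23
ee_pos: [383.7, -268.4, 250.6]
ee_rot: [[1.0, 0.007, 0.003], [0.007, -1.0, 0.0], [0.003, -0.0, -1.0]]
ft_force: [0.3, -0.7, 1.0]
grip_width: 1.001
grasp_force: 0.0
```

```bash
python3 - <<'E'
from h import *
W=calibration('wrist');im=capture('wrist')[:,:,::-1].copy()
for n,P,r in(('b',(449,-268,80),32),('t',(443.4,-138.5,72),28.5),('c',(441,-35,84),31)):
    pts=[wproj(W,(P[0]+r*np.cos(a),P[1]+r*np.sin(a),P[2])) for a in np.linspace(0,6.28,40)]
    print(n,np.round(wproj(W,P)))
    cv2.polylines(im,[np.array(pts).astype(int)],True,(0,255,0),1)
cv2.imwrite('pics/w1.png',im);print(get_obs()['ee_pos'])
E
```

```text
b [277. 128.]
t [159. 135.]
c [ 76. 144.]
[ 381.08569834 -268.38696921  250.24246442]
```

View pics/w1.png

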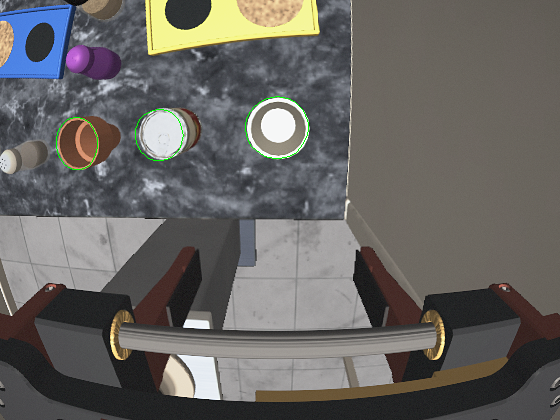

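Call:
{"fn": "step_arm", "kwargs": {
  "dp": [
    [0.151,0,0],
    [0.151,0,0],
    [0.151,0,0],
    [0,0,0.2],
    [0,0,0.2],
    [0,0,0.2],
    [0,0,0.2],
    [0,0,0.2],
    [0,0,0.2],
    [0,0,0.15],
    [0,0,0.077],
    [0,0,0]
  ],
  "rot": [
    [0,0,0],
    [0,0,0],
    [0,0,0],
    [0,0,0],
    [0,0,0],
    [0,0,0],
    [0,0,0],
    [0,0,0],
    [0,0,0],
    [0,0,0],
    [0,0,0],
    [0,0,0]
  ],
  "hand": [0,0,0,0,0,0,0,0,0,0,0,0]
}}

```text
t: 3.28
ee_pos: [444.5, -268.3, 34.4]
ee_rot: [[1.0, 0.001, -0.005], [0.001, -1.0, 0.002], [-0.005, -0.002, -1.0]]
ft_force: [-0.5, 0.2, 0.4]
grip_width: 0.996
grasp_force: 0.0
```

Call:
{"fn": "step_arm", "kwargs": {
  "dp": [
    [0,0,0],
    [0,0,0],
    [0,0,0],
    [0,0,0],
    [0,0,0],
    [0,0,0],
    [0,0,0],
    [0,0,0]
  ],
  "rot": [
    [0,0,0],
    [0,0,0],
    [0,0,0],
    [0,0,0],
    [0,0,0],
    [0,0,0],
    [0,0,0],
    [0,0,0]
  ],
  "hand": [1,1,1,1,1,1,1,1]
}}

```text
t: 3.95
ee_pos: [448.0, -269.2, 37.8]
ee_rot: [[1.0, 0.0, 0.002], [0.0, -1.0, -0.001], [0.002, 0.001, -1.0]]
ft_force: [-1.3, 1.6, 8.1]
grip_width: 0.715
grasp_force: 30.0
```

Call:
{"fn": "step_arm", "kwargs": {
  "dp": [
    [0,0,-0.06],
    [0,0,-0.12],
    [0,0,-0.2],
    [0,0,-0.2],
    [0,0,-0.2],
    [0,0,-0.2],
    [0,0,-0.12],
    [0.0763,-0.1,0],
    [0.0763,-0.2,0],
    [0.0763,-0.2027,0],
    [0.0763,-0.2027,0],
    [0.0763,-0.2027,0]
  ],
  "rot": [
    [0,0,0],
    [0,0,0],
    [0,0,0],
    [0,0,0],
    [0,0,0],
    [0,0,0],
    [0,0,0],
    [0,0,0],
    [0,0,0],
    [0,0,0],
    [0,0,0],
    [0,0,0]
  ],
  "hand": [1,1,1,1,1,1,1,1,1,1,1,1]
}}

```text
t: 4.95
ee_pos: [503.8, -131.3, 201.9]
ee_rot: [[1.0, -0.001, -0.001], [-0.001, -1.0, -0.0], [-0.001, 0.0, -1.0]]
ft_force: [0.1, -0.5, -2.9]
grip_width: 0.719
grasp_force: 30.0
```

Call:
{"fn": "step_arm", "kwargs": {
  "dp": [
    [0.0763,-0.2027,0],
    [0.0763,-0.2027,0],
    [0.0763,-0.2027,0],
    [0.0763,-0.2027,0],
    [0.0763,-0.2027,0],
    [0.0763,-0.2027,0],
    [0.0763,-0.2027,0],
    [0.0763,-0.2,0],
    [0.0763,-0.2,0],
    [0.0763,-0.1,0],
    [0,-0.05,0],
    [0,0,0]
  ],
  "rot": [
    [0,0,0],
    [0,0,0],
    [0,0,0],
    [0,0,0],
    [0,0,0],
    [0,0,0],
    [0,0,0],
    [0,0,0],
    [0,0,0],
    [0,0,0],
    [0,0,0],
    [0,0,0]
  ],
  "hand": [1,1,1,1,1,1,1,1,1,1,1,1]
}}

```text
t: 5.95
ee_pos: [617.8, 164.9, 201.3]
ee_rot: [[1.0, 0.003, -0.001], [0.003, -1.0, 0.001], [-0.001, -0.001, -1.0]]
ft_force: [-0.1, -0.2, -3.4]
grip_width: 0.722
grasp_force: 30.0
```

Call:
{"fn": "step_arm", "kwargs": {
  "dp": [
    [0.012,-0.15,0],
    [0,0,0.1],
    [0,0,0.2],
    [0,0,0.2],
    [0,0,0.2],
    [0,0,0.15],
    [0,0,0.1],
    [0,0,0.04],
    [0,0,0.02],
    [0,0,0.02],
    [0,0,0],
    [0,0,0]
  ],
  "rot": [
    [0,0,0],
    [0,0,0],
    [0,0,0],
    [0,0,0],
    [0,0,0],
    [0,0,0],
    [0,0,0],
    [0,0,0],
    [0,0,0],
    [0,0,0],
    [0,0,0],
    [0,0,0]
  ],
  "hand": [1,1,1,1,1,1,1,1,1,1,1,1]
}}

```text
t: 6.95
ee_pos: [621.3, 185.4, 48.3]
ee_rot: [[1.0, -0.0, 0.002], [-0.0, -1.0, 0.001], [0.002, -0.001, -1.0]]
ft_force: [-0.0, 0.8, -3.8]
grip_width: 0.718
grasp_force: 30.0
```

Call:
{"fn": "step_arm", "kwargs": {
  "dp": [
    [0,0,0.01],
    [0,0,0.01],
    [0,0,0]
  ],
  "rot": [
    [0,0,0],
    [0,0,0],
    [0,0,0]
  ],
  "hand": [1,1,1]
}}

```text
t: 7.2
ee_pos: [621.7, 185.7, 45.9]
ee_rot: [[1.0, -0.0, 0.003], [-0.0, -1.0, 0.001], [0.003, -0.001, -1.0]]
ft_force: [-1.2, -1.6, 5.0]
grip_width: 0.723
grasp_force: 30.0
```

Call:
{"fn": "step_arm", "kwargs": {
  "dp": [
    [0,0,0],
    [0,0,0],
    [0,0,0],
    [0,0,0],
    [0,0,-0.1],
    [0,0,-0.2],
    [0,0,-0.2],
    [0,0,-0.2],
    [0,0,-0.2],
    [0,0,-0.2],
    [-0.2,0,0],
    [-0.2,0,0]
  ],
  "rot": [
    [0,0,0],
    [0,0,0],
    [0,0,0],
    [0,0,0],
    [0,0,0],
    [0,0,0],
    [0,0,0],
    [0,0,0],
    [0,0,0],
    [0,0,0],
    [0,0,0],
    [0,0,0]
  ],
  "hand": [0,0,0,0,0,0,0,0,0,0,0,0]
}}

```text
t: 8.2
ee_pos: [562.0, 185.9, 212.3]
ee_rot: [[1.0, -0.002, 0.005], [-0.002, -1.0, 0.002], [0.005, -0.002, -1.0]]
ft_force: [-0.6, 0.4, -1.3]
grip_width: 1.001
grasp_force: 0.0
```

Call:
{"fn": "step_arm", "kwargs": {
  "dp": [
    [-0.1,0,0],
    [0,0,0]
  ],
  "rot": [
    [0,0,0],
    [0,0,0]
  ],
  "hand": [0,0]
}}

```text
t: 8.37
ee_pos: [542.5, 185.9, 210.5]
ee_rot: [[1.0, 0.003, 0.0], [0.003, -1.0, -0.001], [0.0, 0.001, -1.0]]
ft_force: [-0.6, 0.7, -0.9]
grip_width: 0.998
grasp_force: 0.0
```

```bash
cat > look.py <<'E'
from h import *
import sys
# usage: name  then x,y,z,r ...
W=calibration('wrist');im=capture('wrist')[:,:,::-1].copy();cv2.imwrite('pics/raw_'+sys.argv[1],im)
for a in sys.argv[2:]:
    x,y,z,r=map(float,a.split(','))
    pts=[wproj(W,(x+r*np.cos(t),y+r*np.sin(t),z)) for t in np.linspace(0,6.28,40)]
    print(a,np.round(wproj(W,(x,y,z))));cv2.polylines(im,[np.array(pts).astype(int)],True,(0,255,0),1)
cv2.imwrite('pics/'+sys.argv[1],im);print(get_obs()['ee_pos'])
E
python3 look.py w2.png 620.7,187,88,32 620.7,187,8,42 601,85,8,31 441,-35,84,31 439.6,218.5,122,27
```

```text
620.7,187,88,32 [276. 116.]
620.7,187,8,42 [276. 114.]
601,85,8,31 [365. 134.]
441,-35,84,31 [463. 286.]
439.6,218.5,122,27 [242. 316.]
[544.60559171 185.47715304 210.41108734]
```

View pics/w2.png

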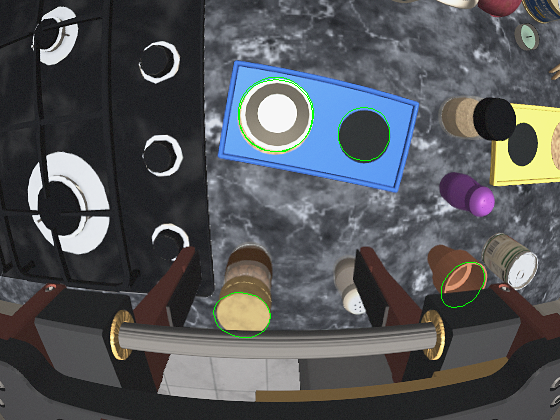

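Call:
{"fn": "step_arm", "kwargs": {
  "dp": [
    [-0.069,0.147,0],
    [-0.069,0.147,0],
    [-0.069,0.147,0],
    [-0.069,0.147,0],
    [-0.069,0.147,0],
    [-0.069,0.147,0],
    [-0.069,0.147,0],
    [-0.069,0.147,0],
    [-0.069,0.147,0],
    [-0.069,0.147,0],
    [0,0,0],
    [0,0,0]
  ],
  "rot": [
    [0,0,0],
    [0,0,0],
    [0,0,0],
    [0,0,0],
    [0,0,0],
    [0,0,0],
    [0,0,0],
    [0,0,0],
    [0,0,0],
    [0,0,0],
    [0,0,0],
    [0,0,0]
  ],
  "hand": [0,0,0,0,0,0,0,0,0,0,0,0]
}}

```text
t: 9.42
ee_pos: [442.8, -36.7, 209.6]
ee_rot: [[1.0, -0.003, 0.001], [-0.003, -1.0, -0.0], [0.001, 0.0, -1.0]]
ft_force: [0.5, 0.5, -0.2]
grip_width: 1.002
grasp_force: 0.0
```

Down 163 mm.

Call:
{"fn": "step_arm", "kwargs": {
  "dp": [
    [-0.005,-0.005,0.2],
    [0,0,0.2],
    [0,0,0.2],
    [0,0,0.2],
    [0,0,0.15],
    [0,0,0.1],
    [0,0,0.035],
    [0,0,0],
    [0,0,0]
  ],
  "rot": [
    [0,0,0],
    [0,0,0],
    [0,0,0],
    [0,0,0],
    [0,0,0],
    [0,0,0],
    [0,0,0],
    [0,0,0],
    [0,0,0]
  ],
  "hand": [0,0,0,0,0,0,0,0,0]
}}

```text
t: 10.17
ee_pos: [442.4, -33.8, 46.7]
ee_rot: [[1.0, 0.001, 0.001], [0.001, -1.0, 0.0], [0.001, -0.0, -1.0]]
ft_force: [0.1, -0.6, -0.3]
grip_width: 1.005
grasp_force: 0.0
```

Call:
{"fn": "step_arm", "kwargs": {
  "dp": [
    [0,0,0],
    [0,0,0],
    [0,0,0],
    [0,0,0],
    [0,0,0],
    [0,0,0],
    [0,0,-0.06],
    [0,0,-0.1],
    [0,0,0],
    [0,0,0]
  ],
  "rot": [
    [0,0,0],
    [0,0,0],
    [0,0,0],
    [0,0,0],
    [0,0,0],
    [0,0,0],
    [0,0,0],
    [0,0,0],
    [0,0,0],
    [0,0,0]
  ],
  "hand": [1,1,1,1,1,1,1,1,1,1]
}}

```text
t: 11.0
ee_pos: [441.7, -34.6, 70.8]
ee_rot: [[1.0, -0.0, 0.002], [-0.0, -1.0, -0.0], [0.002, 0.0, -1.0]]
ft_force: [0.1, -0.0, -2.4]
grip_width: 0.714
grasp_force: 30.0
```

Call:
{"fn": "step_arm", "kwargs": {
  "dp": [
    [0,0,-0.1],
    [0,0,-0.2],
    [0,0,-0.2],
    [0,0,-0.2],
    [0,0,-0.167],
    [0.1,-0.1,0],
    [0.12,-0.14,0],
    [0.12,-0.14,0],
    [0.12,-0.14,0],
    [0.12,-0.14,0],
    [0.12,-0.14,0],
    [0.12,-0.14,0]
  ],
  "rot": [
    [0,0,0],
    [0,0,0],
    [0,0,0],
    [0,0,0],
    [0,0,0],
    [0,0,0],
    [0,0,0],
    [0,0,0],
    [0,0,0],
    [0,0,0],
    [0,0,0],
    [0,0,0]
  ],
  "hand": [1,1,1,1,1,1,1,1,1,1,1,1]
}}

```text
t: 12.0
ee_pos: [564.5, 107.2, 199.1]
ee_rot: [[1.0, -0.0, -0.002], [-0.0, -1.0, -0.001], [-0.002, 0.001, -1.0]]
ft_force: [0.8, 0.4, -0.7]
grip_width: 0.713
grasp_force: 30.0
```

Call:
{"fn": "step_arm", "kwargs": {
  "dp": [
    [0.12,-0.14,0],
    [0.12,-0.14,0],
    [0.1,-0.14,0],
    [0.04,-0.112,0],
    [0,0,0],
    [0,0,0]
  ],
  "rot": [
    [0,0,0],
    [0,0,0],
    [0,0,0],
    [0,0,0],
    [0,0,0],
    [0,0,0]
  ],
  "hand": [1,1,1,1,1,1]
}}

```text
t: 12.5
ee_pos: [620.5, 187.2, 198.9]
ee_rot: [[1.0, 0.002, -0.002], [0.002, -1.0, -0.0], [-0.002, 0.0, -1.0]]
ft_force: [-0.1, -1.2, -0.4]
grip_width: 0.713
grasp_force: 30.0
```

```bash
python3 - <<'E'
from h import *
print(np.mean([get_obs()['ee_pos'] for _ in range(3)],0))
S,D=calibration('scene'),calibration('side')
a,b=capture('scene')[:,:,::-1],capture('side')[:,:,::-1]
def crop(im,c):
    u,v=map(int,proj(c,(620,187,110)));return cv2.resize(im[max(0,v-60):v+60,u-50:u+50],(400,480),interpolation=cv2.INTER_CUBIC)
cv2.imwrite('pics/ins.png',np.hstack([crop(a,S),crop(b,D)]))
E
```

```text
[620.45722141 187.24827115 198.86480767]
```

View pics/ins.png

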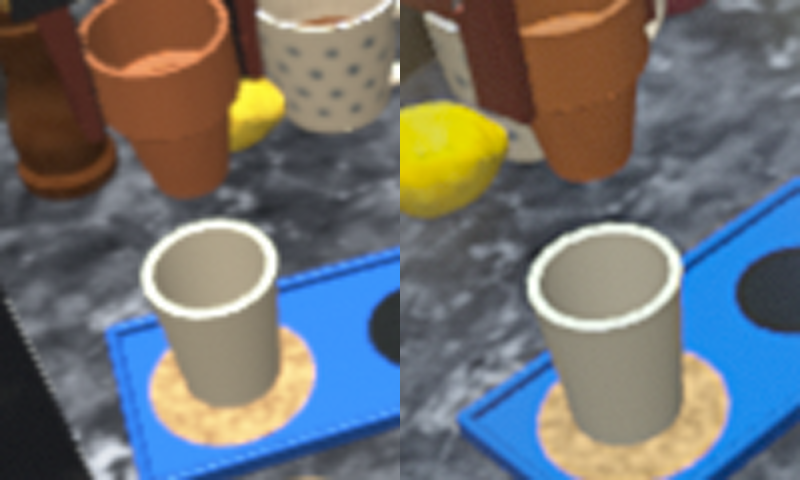

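```bash
python3 - <<'E'
from h import *
for n,e in(('scene',(210.5,268.5)),('side',(605.5-400,277))):
    c=calibration(n);u,v=map(int,proj(c,(620,187,110)));print(n,onz(c,u-50+e[0]/4,v-60+e[1]/4,88).round(1))
    # cone foot centre expected
    p=proj(c,(619.5,187,152));print('foot px in crop',(p[0]-u+50)*4,(p[1]-v+60)*4)
E
```

```text
scene [621.9 185.4  88. ]
foot px in crop 187.56002316672516 177.02743548545527
side [622.4 186.2  88. ]
foot px in crop 188.87027070631234 163.02531201063414
```

Call:
{"fn": "step_arm", "kwargs": {
  "dp": [
    [0.013,0.008,0.1],
    [0,0,0.15],
    [0,0,0.15],
    [0,0,0.15],
    [0,0,0.1],
    [0,0,0.025],
    [0,0,0.015],
    [0,0,0.01],
    [0,0,0],
    [0,0,0]
  ],
  "rot": [
    [0,0,0],
    [0,0,0],
    [0,0,0],
    [0,0,0],
    [0,0,0],
    [0,0,0],
    [0,0,0],
    [0,0,0],
    [0,0,0],
    [0,0,0]
  ],
  "hand": [1,1,1,1,1,1,1,1,1,1]
}}

```text
t: 13.43
ee_pos: [623.9, 184.9, 96.4]
ee_rot: [[1.0, -0.0, 0.002], [-0.0, -1.0, 0.0], [0.002, -0.0, -1.0]]
ft_force: [-0.1, -0.1, -0.6]
grip_width: 0.714
grasp_force: 30.0
```

Call:
{"fn": "step_arm", "kwargs": {
  "dp": [
    [-0.004,0,0.015],
    [0,0,0.015],
    [0,0,0.01],
    [0,0,0],
    [0,0,0]
  ],
  "rot": [
    [0,0,0],
    [0,0,0],
    [0,0,0],
    [0,0,0],
    [0,0,0]
  ],
  "hand": [1,1,1,1,1]
}}

```text
t: 13.85
ee_pos: [622.5, 185.3, 89.3]
ee_rot: [[1.0, 0.0, -0.0], [0.0, -1.0, 0.0], [-0.0, -0.0, -1.0]]
ft_force: [-0.7, -0.1, -1.3]
grip_width: 0.713
grasp_force: 30.0
```

Call:
{"fn": "step_arm", "kwargs": {
  "dp": [
    [0,0,0.01],
    [0,0,0.007],
    [0,0,0],
    [0,0,0]
  ],
  "rot": [
    [0,0,0],
    [0,0,0],
    [0,0,0],
    [0,0,0]
  ],
  "hand": [1,1,1,1]
}}

```text
t: 14.18
ee_pos: [623.5, 185.5, 88.7]
ee_rot: [[1.0, -0.0, 0.002], [-0.0, -1.0, 0.0], [0.002, -0.0, -1.0]]
ft_force: [-3.3, -1.2, 10.8]
grip_width: 0.713
grasp_force: 30.0
```

Call:
{"fn": "step_arm", "kwargs": {
  "dp": [
    [0,0,0],
    [0,0,0],
    [0,0,0],
    [0,0,0],
    [0,0,-0.05],
    [0,0,-0.15],
    [0,0,-0.2],
    [0,0,-0.2],
    [0,0,-0.2],
    [0,0,-0.2],
    [-0.15,0,0],
    [-0.15,0,0]
  ],
  "rot": [
    [0,0,0],
    [0,0,0],
    [0,0,0],
    [0,0,0],
    [0,0,0],
    [0,0,0],
    [0,0,0],
    [0,0,0],
    [0,0,0],
    [0,0,0],
    [0,0,0],
    [0,0,0]
  ],
  "hand": [0,0,0,0,0,0,0,0,0,0,0,0]
}}

```text
t: 15.18
ee_pos: [578.8, 185.6, 239.3]
ee_rot: [[1.0, -0.001, 0.004], [-0.001, -1.0, 0.002], [0.004, -0.002, -1.0]]
ft_force: [-0.1, 0.1, -1.4]
grip_width: 1.003
grasp_force: 0.0
```

Call:
{"fn": "step_arm", "kwargs": {
  "dp": [
    [-0.2,0,0],
    [-0.2,-0.05,0],
    [-0.2,-0.1,0],
    [-0.2,-0.07,0],
    [-0.12,0,0],
    [0,0,0],
    [0,0,0]
  ],
  "rot": [
    [0,0,0],
    [0,0,0],
    [0,0,0],
    [0,0,0],
    [0,0,0],
    [0,0,0],
    [0,0,0]
  ],
  "hand": [0,0,0,0,0,0,0]
}}

```text
t: 15.77
ee_pos: [439.4, 218.1, 237.4]
ee_rot: [[1.0, 0.001, 0.001], [0.001, -1.0, -0.0], [0.001, 0.0, -1.0]]
ft_force: [-0.5, -0.9, -0.1]
grip_width: 1.002
grasp_force: 0.0
```

```bash
python3 look.py w3.png 622,185.8,126,31 601,85,8,31 ; python3 - <<'E'
from h import *
S,D=calibration('scene'),calibration('side')
a,b=capture('scene')[:,:,::-1],capture('side')[:,:,::-1]
def crop(im,c):
    u,v=map(int,proj(c,(620,187,90)));return cv2.resize(im[max(0,v-50):v+50,u-50:u+50],(400,400),interpolation=cv2.INTER_CUBIC)
cv2.imwrite('pics/ins2.png',np.hstack([crop(a,S),crop(b,D)]))
E
```

```text
622,185.8,126,31 [316.  -1.]
601,85,8,31 [386.  52.]
[440.3694517  217.80363831 237.24749009]
```

View pics/ins2.png

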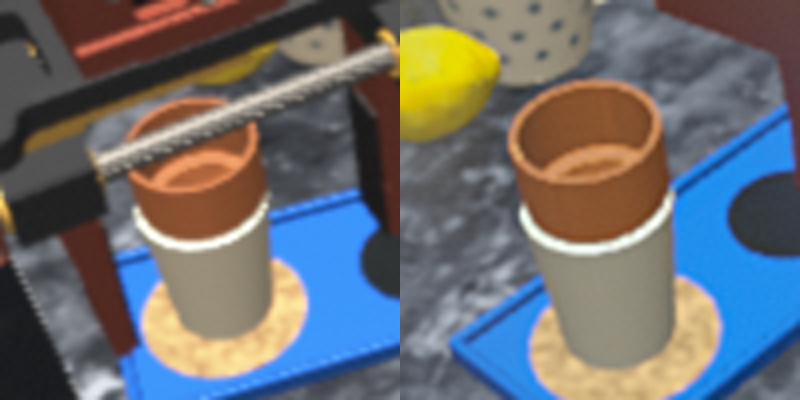

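Call:
{"fn": "step_arm", "kwargs": {
  "dp": [
    [0,0,0.2],
    [0,0,0.2],
    [0,0,0.2],
    [0,0,0.2],
    [0,0,0.2],
    [0,0,0.15],
    [0,0,0.057],
    [0,0,0],
    [0,0,0]
  ],
  "rot": [
    [0,0,0],
    [0,0,0],
    [0,0,0],
    [0,0,0],
    [0,0,0],
    [0,0,0],
    [0,0,0],
    [0,0,0],
    [0,0,0]
  ],
  "hand": [0,0,0,0,0,0,0,0,0]
}}

```text
t: 16.67
ee_pos: [440.3, 218.3, 55.9]
ee_rot: [[1.0, -0.001, -0.0], [-0.001, -1.0, 0.0], [-0.0, -0.0, -1.0]]
ft_force: [-0.6, -0.6, 0.6]
grip_width: 1.003
grasp_force: 0.0
```

Call:
{"fn": "step_arm", "kwargs": {
  "dp": [
    [0,0,0],
    [0,0,0],
    [0,0,0],
    [0,0,0],
    [0,0,0],
    [0,0,0],
    [0,0,0],
    [0,0,-0.06],
    [0,0,-0.1],
    [0,0,-0.2],
    [0,0,-0.2],
    [0,0,0]
  ],
  "rot": [
    [0,0,0],
    [0,0,0],
    [0,0,0],
    [0,0,0],
    [0,0,0],
    [0,0,0],
    [0,0,0],
    [0,0,0],
    [0,0,0],
    [0,0,0],
    [0,0,0],
    [0,0,0]
  ],
  "hand": [1,1,1,1,1,1,1,1,1,1,1,1]
}}

```text
t: 17.67
ee_pos: [442.0, 220.0, 144.7]
ee_rot: [[1.0, 0.0, 0.007], [0.0, -1.0, 0.004], [0.007, -0.004, -1.0]]
ft_force: [1.4, 0.7, -1.8]
grip_width: 0.584
grasp_force: 29.9
```

```bash
python3 - <<'E'
from h import *
o=get_obs();print(o['ee_pos'],o['grip_width'])
def crop(n,w=70):
    c=calibration(n);im=capture(n)[:,:,::-1];u,v=map(int,proj(c,(440,219,140)));v=min(v,350);v0=max(0,v-w)
    print(n,u-w,v0);return cv2.resize(im[v0:v0+2*w,u-w:u+w],(400,400),interpolation=cv2.INTER_CUBIC)
cv2.imwrite('pics/jar.png',np.hstack([crop('scene'),crop('side')]))
E
```

```text
[441.97437621 219.99552575 144.74910014] 0.5841474991870285
scene 134 228
side 219 207
```

View pics/jar.png

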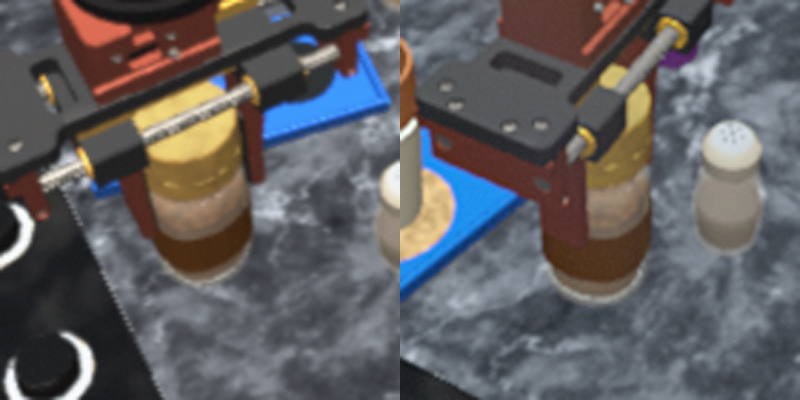

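```bash
python3 - <<'E'
from h import *
S,D=calibration('scene'),calibration('side')
print(onz(S,205.8,315.5,88.8),onz(D,288,301.2,88.8),tri([ray(S,205.8,315.5),ray(D,288,301.2)]))
E
```

```text
[444.92980895 220.88936717  88.8       ] [444.02018344 219.50300974  88.8       ] [442.90337472 221.43500901  91.67485807]
```

Call:
{"fn": "step_arm", "kwargs": {
  "dp": [
    [0,0,-0.1],
    [0,0.05,-0.2],
    [0,0.15,-0.167],
    [0,0.2,0],
    [0.05,0.2,0],
    [0.15,0.2,0],
    [0.2,0.1,0],
    [0.2,0,0],
    [0.2,0,0],
    [0.15,0,0],
    [0.1,0,0],
    [0,0,0]
  ],
  "rot": [
    [0,0,0],
    [0,0,0],
    [0,0,0],
    [0,0,0],
    [0,0,0],
    [0,0,0],
    [0,0,0],
    [0,0,0],
    [0,0,0],
    [0,0,0],
    [0,0,0],
    [0,0,0]
  ],
  "hand": [1,1,1,1,1,1,1,1,1,1,1,1]
}}

```text
t: 18.77
ee_pos: [598.6, 82.3, 207.2]
ee_rot: [[1.0, -0.001, -0.002], [-0.001, -1.0, 0.0], [-0.002, -0.0, -1.0]]
ft_force: [0.4, -0.2, -2.8]
grip_width: 0.592
grasp_force: 29.9
```

Call:
{"fn": "step_arm", "kwargs": {
  "dp": [
    [0,0,0],
    [0,0,0]
  ],
  "rot": [
    [0,0,0],
    [0,0,0]
  ],
  "hand": [1,1]
}}

```text
t: 18.93
ee_pos: [595.3, 83.1, 208.3]
ee_rot: [[1.0, 0.001, -0.003], [0.001, -1.0, -0.001], [-0.003, 0.001, -1.0]]
ft_force: [0.6, 0.4, -1.8]
grip_width: 0.588
grasp_force: 29.9
```

Call:
{"fn": "step_arm", "kwargs": {
  "dp": [
    [0.027,-0.013,0.1],
    [0,0,0.2],
    [0,0,0.2],
    [0,0,0.2],
    [0,0,0.15],
    [0,0,0.06],
    [0,0,0.02],
    [0,0,0.01],
    [0,0,0],
    [0,0,0]
  ],
  "rot": [
    [0,0,0],
    [0,0,0],
    [0,0,0],
    [0,0,0],
    [0,0,0],
    [0,0,0],
    [0,0,0],
    [0,0,0],
    [0,0,0],
    [0,0,0]
  ],
  "hand": [1,1,1,1,1,1,1,1,1,1]
}}

```text
t: 19.77
ee_pos: [602.2, 85.3, 70.3]
ee_rot: [[1.0, -0.0, 0.003], [-0.0, -1.0, 0.0], [0.003, -0.0, -1.0]]
ft_force: [0.1, 0.4, -2.5]
grip_width: 0.591
grasp_force: 29.9
```

Call:
{"fn": "step_arm", "kwargs": {
  "dp": [
    [-0.01,0,0.015],
    [0,0,0.01],
    [0,0,0],
    [0,0,0]
  ],
  "rot": [
    [0,0,0],
    [0,0,0],
    [0,0,0],
    [0,0,0]
  ],
  "hand": [1,1,1,1]
}}

```text
t: 20.1
ee_pos: [599.7, 85.0, 65.2]
ee_rot: [[1.0, -0.0, 0.0], [-0.0, -1.0, -0.0], [0.0, 0.0, -1.0]]
ft_force: [0.6, -0.6, -2.6]
grip_width: 0.593
grasp_force: 29.9
```

Call:
{"fn": "step_arm", "kwargs": {
  "dp": [
    [0,0,0.01],
    [0,0,0.006],
    [0,0,0],
    [0,0,0]
  ],
  "rot": [
    [0,0,0],
    [0,0,0],
    [0,0,0],
    [0,0,0]
  ],
  "hand": [1,1,1,1]
}}

```text
t: 20.43
ee_pos: [600.3, 85.2, 64.1]
ee_rot: [[1.0, -0.0, 0.001], [-0.0, -1.0, -0.0], [0.001, 0.0, -1.0]]
ft_force: [-2.6, -1.9, 8.4]
grip_width: 0.592
grasp_force: 29.9
```

Call:
{"fn": "step_arm", "kwargs": {
  "dp": [
    [0,0,0],
    [0,0,0],
    [0,0,0],
    [0,0,0],
    [0,0,-0.05],
    [0,0,-0.15],
    [0,0,-0.2],
    [0,0,-0.2],
    [0,0,-0.2],
    [0,0,-0.2],
    [-0.1,0.12,0],
    [-0.1,0.15,0]
  ],
  "rot": [
    [0,0,0],
    [0,0,0],
    [0,0,0],
    [0,0,0],
    [0,0,0],
    [0,0,0],
    [0,0,0],
    [0,0,0],
    [0,0,0],
    [0,0,0],
    [0,0,0],
    [0,0,0]
  ],
  "hand": [0.2,0.2,0.2,0.2,0.2,0.2,0.2,0.2,0.2,0.2,0,0]
}}

```text
t: 21.43
ee_pos: [570.9, 46.9, 215.5]
ee_rot: [[1.0, 0.004, 0.005], [0.004, -1.0, 0.002], [0.005, -0.002, -1.0]]
ft_force: [-1.0, -0.9, -0.3]
grip_width: 0.916
grasp_force: 0.0
```

Call:
{"fn": "step_arm", "kwargs": {
  "dp": [
    [-0.13,0.18,0],
    [-0.13,0.18,0],
    [-0.13,0.18,0],
    [-0.13,0.18,0],
    [-0.13,0.18,0],
    [-0.13,0.18,0],
    [-0.07,0.143,0],
    [0,0,0],
    [0,0,0]
  ],
  "rot": [
    [0,0,0],
    [0,0,0],
    [0,0,0],
    [0,0,0],
    [0,0,0],
    [0,0,0],
    [0,0,0],
    [0,0,0],
    [0,0,0]
  ],
  "hand": [0,0,0,0,0,0,0,0,0]
}}

```text
t: 22.18
ee_pos: [441.7, -140.0, 213.1]
ee_rot: [[1.0, -0.003, 0.001], [-0.003, -1.0, -0.001], [0.001, 0.001, -1.0]]
ft_force: [0.5, -0.0, 0.3]
grip_width: 0.997
grasp_force: 0.0
```

Call:
{"fn": "step_arm", "kwargs": {
  "dp": [
    [0.008,-0.007,0.15],
    [0,0,0.2],
    [0,0,0.2],
    [0,0,0.2],
    [0,0,0.2],
    [0,0,0.15],
    [0,0,0.1],
    [0,0,0.047],
    [0,0,0],
    [0,0,0]
  ],
  "rot": [
    [0,0,0],
    [0,0,0],
    [0,0,0],
    [0,0,0],
    [0,0,0],
    [0,0,0],
    [0,0,0],
    [0,0,0],
    [0,0,0],
    [0,0,0]
  ],
  "hand": [0,0,0,0,0,0,0,0,0,0]
}}

```text
t: 23.02
ee_pos: [444.2, -137.1, 26.0]
ee_rot: [[1.0, 0.001, 0.001], [0.001, -1.0, 0.0], [0.001, -0.0, -1.0]]
ft_force: [0.5, -0.9, 0.9]
grip_width: 1.002
grasp_force: 0.0
```

Call:
{"fn": "step_arm", "kwargs": {
  "dp": [
    [0,0,0],
    [0,0,0],
    [0,0,0],
    [0,0,0],
    [0,0,0],
    [0,0,0],
    [0,0,0],
    [0,0,-0.06],
    [0,0,-0.1],
    [0,0,-0.2],
    [0,0,-0.2],
    [0,0,0]
  ],
  "rot": [
    [0,0,0],
    [0,0,0],
    [0,0,0],
    [0,0,0],
    [0,0,0],
    [0,0,0],
    [0,0,0],
    [0,0,0],
    [0,0,0],
    [0,0,0],
    [0,0,0],
    [0,0,0]
  ],
  "hand": [1,1,1,1,1,1,1,1,1,1,1,1]
}}

```text
t: 24.02
ee_pos: [446.2, -138.0, 114.2]
ee_rot: [[1.0, 0.0, 0.007], [0.0, -1.0, -0.002], [0.007, 0.002, -1.0]]
ft_force: [1.3, -0.2, -1.6]
grip_width: 0.646
grasp_force: 30.0
```

Call:
{"fn": "step_arm", "kwargs": {
  "dp": [
    [0.08,0.05,0],
    [0.12,0.08,0],
    [0.15,0.1,0],
    [0.15,0.1,0],
    [0.15,0.1,0],
    [0.15,0.1,0],
    [0.15,0.1,0],
    [0.12,0.1,0],
    [0.09,0.083,0],
    [0,0,0],
    [0,0,0],
    [0,0,0]
  ],
  "rot": [
    [0,0,0],
    [0,0,0],
    [0,0,0],
    [0,0,0],
    [0,0,0],
    [0,0,0],
    [0,0,0],
    [0,0,0],
    [0,0,0],
    [0,0,0],
    [0,0,0],
    [0,0,0]
  ],
  "hand": [1,1,1,1,1,1,1,1,1,1,1,1]
}}

```text
t: 25.02
ee_pos: [616.2, -258.7, 108.6]
ee_rot: [[1.0, 0.001, -0.002], [0.001, -1.0, 0.001], [-0.002, -0.001, -1.0]]
ft_force: [-1.0, 0.6, -3.8]
grip_width: 0.647
grasp_force: 30.0
```

Call:
{"fn": "step_arm", "kwargs": {
  "dp": [
    [0.017,0.008,0.1],
    [0,0,0.15],
    [0,0,0.12],
    [0,0,0.07],
    [0,0,0.03],
    [0,0,0],
    [0,0,0]
  ],
  "rot": [
    [0,0,0],
    [0,0,0],
    [0,0,0],
    [0,0,0],
    [0,0,0],
    [0,0,0],
    [0,0,0]
  ],
  "hand": [1,1,1,1,1,1,1]
}}

```text
t: 25.6
ee_pos: [620.2, -260.9, 39.4]
ee_rot: [[1.0, 0.0, 0.001], [0.0, -1.0, -0.0], [0.001, 0.0, -1.0]]
ft_force: [-0.2, 0.5, -1.5]
grip_width: 0.65
grasp_force: 30.0
```

Call:
{"fn": "step_arm", "kwargs": {
  "dp": [
    [0,0,0.01],
    [0,0,0.01],
    [0,0,0],
    [0,0,0]
  ],
  "rot": [
    [0,0,0],
    [0,0,0],
    [0,0,0],
    [0,0,0]
  ],
  "hand": [1,1,1,1]
}}

```text
t: 25.93
ee_pos: [620.1, -261.2, 36.5]
ee_rot: [[1.0, -0.0, 0.001], [-0.0, -1.0, -0.0], [0.001, 0.0, -1.0]]
ft_force: [-0.4, 0.1, -2.5]
grip_width: 0.648
grasp_force: 30.0
```

Call:
{"fn": "step_arm", "kwargs": {
  "dp": [
    [0,0,0.01],
    [0,0,0.009],
    [0,0,0],
    [0,0,0]
  ],
  "rot": [
    [0,0,0],
    [0,0,0],
    [0,0,0],
    [0,0,0]
  ],
  "hand": [1,1,1,1]
}}

```text
t: 26.27
ee_pos: [620.1, -261.2, 34.2]
ee_rot: [[1.0, -0.0, 0.001], [-0.0, -1.0, -0.0], [0.001, 0.0, -1.0]]
ft_force: [-3.7, -0.6, 5.9]
grip_width: 0.647
grasp_force: 30.0
```

Call:
{"fn": "step_arm", "kwargs": {
  "dp": [
    [0,0,0],
    [0,0,0],
    [0,0,0],
    [0,0,0],
    [0,0,-0.1],
    [0,0,-0.2],
    [0,0,-0.2],
    [0,0,-0.2],
    [0,0,-0.2],
    [0,0,-0.2],
    [-0.1,-0.1,0],
    [-0.1,-0.2,0]
  ],
  "rot": [
    [0,0,0],
    [0,0,0],
    [0,0,0],
    [0,0,0],
    [0,0,0],
    [0,0,0],
    [0,0,0],
    [0,0,0],
    [0,0,0],
    [0,0,0],
    [0,0,0],
    [0,0,0]
  ],
  "hand": [0,0,0,0,0,0,0,0,0,0,0,0]
}}

```text
t: 27.27
ee_pos: [590.9, -220.2, 201.7]
ee_rot: [[1.0, -0.006, 0.006], [-0.006, -1.0, -0.004], [0.006, 0.004, -1.0]]
ft_force: [-0.8, 0.3, -0.3]
grip_width: 1.0
grasp_force: 0.0
```

Call:
{"fn": "step_arm", "kwargs": {
  "dp": [
    [-0.105,-0.2,0],
    [-0.105,-0.2,0],
    [-0.105,-0.2,0],
    [-0.105,-0.2,0],
    [-0.105,-0.2,0],
    [-0.105,-0.2,0],
    [-0.105,-0.2,0],
    [-0.105,-0.2,0],
    [-0.105,-0.2,0],
    [-0.105,-0.2,0],
    [0,-0.05,0],
    [0,0,0]
  ],
  "rot": [
    [0,0,0],
    [0,0,0],
    [0,0,0],
    [0,0,0],
    [0,0,0],
    [0,0,0],
    [0,0,0],
    [0,0,0],
    [0,0,0],
    [0,0,0],
    [0,0,0],
    [0,0,0]
  ],
  "hand": [0,0,0,0,0,0,0,0,0,0,0,0]
}}

```text
t: 28.27
ee_pos: [432.1, 94.0, 199.4]
ee_rot: [[1.0, 0.005, 0.002], [0.005, -1.0, 0.0], [0.002, -0.0, -1.0]]
ft_force: [0.8, -0.1, 0.3]
grip_width: 1.002
grasp_force: 0.0
```

Call:
{"fn": "step_arm", "kwargs": {
  "dp": [
    [-0.003,0.022,0.15],
    [0,0,0.2],
    [0,0,0.2],
    [0,0,0.2],
    [0,0,0.2],
    [0,0,0.1],
    [0,0,0.07],
    [0,0,0.036],
    [0,0,0],
    [0,0,0]
  ],
  "rot": [
    [0,0,0],
    [0,0,0],
    [0,0,0],
    [0,0,0],
    [0,0,0],
    [0,0,0],
    [0,0,0],
    [0,0,0],
    [0,0,0],
    [0,0,0]
  ],
  "hand": [0,0,0,0,0,0,0,0,0,0]
}}

```text
t: 29.1
ee_pos: [432.9, 87.9, 25.5]
ee_rot: [[1.0, -0.001, 0.001], [-0.001, -1.0, -0.0], [0.001, 0.0, -1.0]]
ft_force: [1.1, 0.1, 0.5]
grip_width: 0.997
grasp_force: 0.0
```

Call:
{"fn": "step_arm", "kwargs": {
  "dp": [
    [0,0,0],
    [0,0,0],
    [0,0,0],
    [0,0,0],
    [0,0,0],
    [0,0,0],
    [0,0,0],
    [0,0,-0.06],
    [0,0,-0.1],
    [0,0,-0.2],
    [0,0,-0.2],
    [0,0,0]
  ],
  "rot": [
    [0,0,0],
    [0,0,0],
    [0,0,0],
    [0,0,0],
    [0,0,0],
    [0,0,0],
    [0,0,0],
    [0,0,0],
    [0,0,0],
    [0,0,0],
    [0,0,0],
    [0,0,0]
  ],
  "hand": [1,1,1,1,1,1,1,1,1,1,1,1]
}}

```text
t: 30.1
ee_pos: [434.7, 89.2, 113.5]
ee_rot: [[1.0, 0.0, 0.007], [-0.0, -1.0, 0.001], [0.007, -0.001, -1.0]]
ft_force: [1.3, 0.5, 0.1]
grip_width: 0.468
grasp_force: 30.0
```

Call:
{"fn": "step_arm", "kwargs": {
  "dp": [
    [0,0,-0.1],
    [0,0,-0.2],
    [0,0,-0.2],
    [0.05,0.08,-0.1],
    [0.11,0.15,0],
    [0.13,0.18,0],
    [0.13,0.18,0],
    [0.13,0.18,0],
    [0.13,0.18,0],
    [0.13,0.18,0],
    [0.13,0.18,0],
    [0.13,0.18,0]
  ],
  "rot": [
    [0,0,0],
    [0,0,0],
    [0,0,0],
    [0,0,0],
    [0,0,0],
    [0,0,0],
    [0,0,0],
    [0,0,0],
    [0,0,0],
    [0,0,0],
    [0,0,0],
    [0,0,0]
  ],
  "hand": [1,1,1,1,1,1,1,1,1,1,1,1]
}}

```text
t: 31.1
ee_pos: [592.5, -136.9, 198.5]
ee_rot: [[1.0, -0.0, -0.001], [-0.0, -1.0, 0.0], [-0.001, -0.0, -1.0]]
ft_force: [-0.1, 0.4, -0.4]
grip_width: 0.472
grasp_force: 30.0
```

Call:
{"fn": "step_arm", "kwargs": {
  "dp": [
    [0.09,0.1,0],
    [0.017,0.04,0],
    [0,0,0],
    [0,0,0]
  ],
  "rot": [
    [0,0,0],
    [0,0,0],
    [0,0,0],
    [0,0,0]
  ],
  "hand": [1,1,1,1]
}}

```text
t: 31.43
ee_pos: [607.6, -155.3, 198.4]
ee_rot: [[1.0, 0.001, -0.001], [0.001, -1.0, 0.001], [-0.001, -0.001, -1.0]]
ft_force: [-1.6, 0.3, -1.4]
grip_width: 0.467
grasp_force: 30.0
```

```bash
python3 - <<'E'
from h import *
print(get_obs()['ee_pos'])
out=[]
for n in('scene','side'):
    c=calibration(n);im=capture(n)[:,:,::-1];u,v=map(int,proj(c,(610,-180,80)));w=65;v0=max(0,v-w)
    print(n,u-w,v0,'expected salt foot',[np.round(3.077*(a-b),0) for a,b in zip(proj(c,(608,-155,175)),(u-w,v0))])
    out.append(cv2.resize(im[v0:v0+2*w,u-w:u+w],(400,400),interpolation=cv2.INTER_CUBIC))
cv2.imwrite('pics/salt.png',np.hstack(out))
E
```

```text
[ 607.57620593 -155.29703945  198.35457401]
scene 269 118 expected salt foot [np.float64(190.0), np.float64(107.0)]
side 252 87 expected salt foot [np.float64(187.0), np.float64(96.0)]
```

View pics/salt.png

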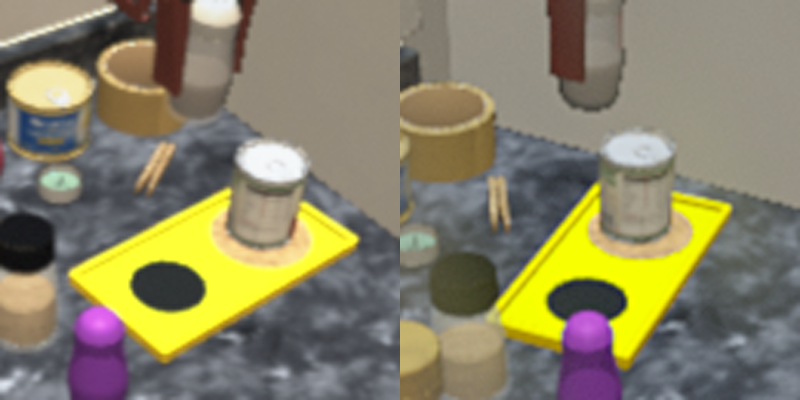

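```bash
python3 - <<'E'
from h import *
k=400/130
def f(n,o,e,z):
    c=calibration(n);print(n,z,onz(c,o[0]+e[0]/k,o[1]+e[1]/k,z).round(1)[:2])
S=(269,118);D=(252,87)
print('salt foot');f('scene',S,(199,102),173);f('side',D,(191,93),173)
print('tin foot');f('scene',S,(264.5,224),8);f('side',D,(236,223),8)
print('tin top');f('scene',S,(271,162),80);f('side',D,(237,150),80)
print('cork');f('scene',S,(262,235),8);f('side',D,(240,228.5),8)
E
```

```text
salt foot
scene 173 [ 611.5 -165.7]
side 173 [ 609.8 -163.5]
tin foot
scene 8 [ 624.1 -270.4]
side 8 [ 624.2 -266.9]
tin top
scene 80 [ 619.2 -258.2]
side 80 [ 620.2 -256.6]
cork
scene 8 [ 614.4 -259.2]
side 8 [ 617.8 -261.3]
```

Call:
{"fn": "step_arm", "kwargs": {
  "dp": [
    [0.006,0,0.1],
    [0,0,0.2],
    [0,0,0.2],
    [0,0,0.2],
    [0,0,0.2],
    [0,0,0.1],
    [0,0,0.06],
    [0,0,0.02],
    [0,0,0],
    [0,0,0]
  ],
  "rot": [
    [0,0,0],
    [0,0,0],
    [0,0,0],
    [0,0,0],
    [0,0,0],
    [0,0,0],
    [0,0,0],
    [0,0,0],
    [0,0,0],
    [0,0,0]
  ],
  "hand": [1,1,1,1,1,1,1,1,1,1]
}}

```text
t: 32.37
ee_pos: [610.3, -156.0, 38.2]
ee_rot: [[1.0, 0.001, 0.002], [0.001, -1.0, -0.0], [0.002, 0.0, -1.0]]
ft_force: [0.1, -0.2, -1.6]
grip_width: 0.47
grasp_force: 30.0
```

Call:
{"fn": "step_arm", "kwargs": {
  "dp": [
    [0,0,0],
    [0,0,0]
  ],
  "rot": [
    [0,0,0],
    [0,0,0]
  ],
  "hand": [1,1]
}}

```text
t: 32.53
ee_pos: [610.3, -156.5, 38.2]
ee_rot: [[1.0, -0.0, 0.002], [-0.0, -1.0, -0.001], [0.002, 0.001, -1.0]]
ft_force: [0.2, -0.2, -2.1]
grip_width: 0.468
grasp_force: 30.0
```

Call:
{"fn": "step_arm", "kwargs": {
  "dp": [
    [-0.005,0,0.01],
    [0,0,0.008],
    [0,0,0.008],
    [0,0,0],
    [0,0,0]
  ],
  "rot": [
    [0,0,0],
    [0,0,0],
    [0,0,0],
    [0,0,0],
    [0,0,0]
  ],
  "hand": [1,1,1,1,1]
}}

```text
t: 32.95
ee_pos: [609.4, -156.5, 34.3]
ee_rot: [[1.0, -0.0, 0.001], [-0.0, -1.0, -0.001], [0.001, 0.001, -1.0]]
ft_force: [-2.4, 0.6, 8.9]
grip_width: 0.467
grasp_force: 30.0
```

Contact; release, rise, and retreat toward a spot with a view over both trays.

Call:
{"fn": "step_arm", "kwargs": {
  "dp": [
    [0,0,0],
    [0,0,0],
    [0,0,0],
    [0,0,0],
    [0,0,-0.05],
    [0,0,-0.15],
    [0,0,-0.2],
    [0,0,-0.2],
    [0,0,-0.2],
    [0,0,-0.2],
    [0,0,-0.2],
    [-0.15,0,-0.1]
  ],
  "rot": [
    [0,0,0],
    [0,0,0],
    [0,0,0],
    [0,0,0],
    [0,0,0],
    [0,0,0],
    [0,0,0],
    [0,0,0],
    [0,0,0],
    [0,0,0],
    [0,0,0],
    [0,0,0]
  ],
  "hand": [0.3,0.3,0.3,0.3,0.3,0.3,0.3,0.3,0.3,0.3,0.3,0.3]
}}

```text
t: 33.95
ee_pos: [590.3, -155.6, 232.5]
ee_rot: [[1.0, 0.001, 0.008], [0.001, -1.0, -0.0], [0.008, 0.0, -1.0]]
ft_force: [0.7, -0.4, 0.6]
grip_width: 0.7
grasp_force: 0.0
```

Call:
{"fn": "step_arm", "kwargs": {
  "dp": [
    [-0.2,-0.1,0],
    [-0.2,-0.15,0],
    [-0.2,-0.15,0],
    [-0.15,-0.15,0],
    [0,-0.15,0],
    [0,0,0],
    [0,0,0]
  ],
  "rot": [
    [0,0,0],
    [0,0,0],
    [0,0,0],
    [0,0,0],
    [0,0,0],
    [0,0,0],
    [0,0,0]
  ],
  "hand": [0.3,0.3,0.3,0.3,0.3,0.3,0.3]
}}

```text
t: 34.53
ee_pos: [473.7, -50.5, 228.7]
ee_rot: [[1.0, 0.003, 0.001], [0.003, -1.0, -0.001], [0.001, 0.001, -1.0]]
ft_force: [0.1, -0.1, 0.3]
grip_width: 0.697
grasp_force: 0.0
```

```bash
python3 look.py w4.png 622,185.8,126,31 601,85,130,27 618.5,-260,80,28.5 608.4,-155.4,98,17 618.5,-260,8,42 636,-38,100,20; python3 - <<'E'
from h import *
for n in('scene','side'): cv2.imwrite(f'pics/{n}9.png',capture(n)[:,:,::-1])
E
```

```text
622,185.8,126,31 [36. 64.]
601,85,130,27 [119.  68.]
618.5,-260,80,28.5 [474.  67.]
608.4,-155.4,98,17 [391.  61.]
618.5,-260,8,42 [443.  72.]
636,-38,100,20 [263.  25.]
[473.92314695 -51.5691452  228.44066437]
```

View pics/w4.png

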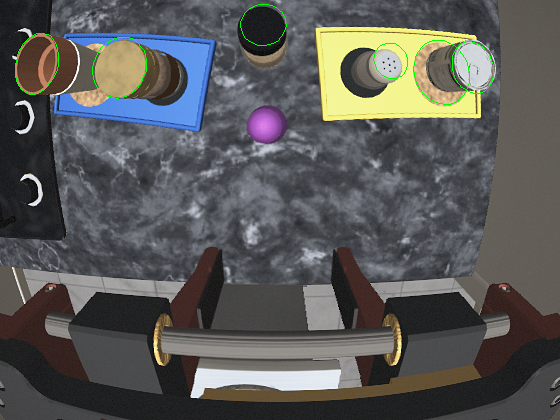

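The wrist view shows each item within about 4 px of where its pad centre predicts: cone and beaker (36,64), jar lid (121,68), salt (388,65), tin (475,65). The spice bottle has not moved and the gripper is clear of everything, so I'm handing in.

```bash
python3 -c "
from station import *
print(close_job())"
```

```text
the job is handed in; nothing more can be done
None
```

Both trays are made up and the job is handed in at about 35 s: by the last images every item stands upright and released within about 5 mm of its pad centre, with the cone seated in the beaker and the spice bottle and mug not touched; no verdict was returned.

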